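Nudge a pottery bat home over the banding wheel's two pins

ROBOT

A 6-joint arm with a two-finger parallel gripper is mounted at the origin on the work surface; the furniture and walls round the work are solid. World frame = base frame: x ahead of the robot, y to its left, z up, the work surface at z = 0. Lengths are in mm, angles in rad, forces in N, time in s.
With the tool pointing down it reaches from about 350 to 875 mm from the base axis. Payload 4.2 kg.
Tool frame: the origin (TCP) lies at the centre of the arm's flange, where the gripper is bolted on; the fingertips stand 173 mm ahead of it and the grasp point (between the pads) lies 155 mm ahead of it; x points along the fingers, y is the direction in which the jaws open and shut, and the axes are right-handed (so a half turn about x gives the same grasp; the last joint's range is limited). The gripper opens to 85 mm and grips with 20 to 120 N. Pads are 22 mm wide; open, the fingers measure 114 mm over their backs; the gripper's body (76 mm by 85 mm) begins 54 mm behind the grasp point. The pads swing forward as they close: fully open they stand 13 mm farther back than shut.
Start: joints at [1.58, 0.385, 0.008, 0, -1.194, -0.259], TCP at [154.475, 605.589, 404.712] pointing down, gripper open.
Joint ranges: [-3.14, 3.14], [-1.21, 2.06], [-1.07, 1.41], [-3.16, 2.05], [-2.99, -0.16], [-3.1, 3.1]. Speed limits (rad/s): [2.79, 2.79, 3.14, 3.14, 3.14, 3.14].

INTERFACE

Orientations are given as [roll, pitch, yaw] about the fixed x, y, z axes, in that order (R = Rz(yaw) Ry(pitch) Rx(roll)).
In Python, from workcell import r gives the robot as it stands. The module is installed in compiled form; this text tells all that it offers.
- The arm moves only by the shell command python3 -m inch 'ROWS' [OPENING] [FORCE]. ROWS is JSON, a list that holds one entry, the list of rows, each a list of 4 numbers: the shift along the tool's x, y, z in cm, then the turn about the tool's x in rad. A call has 1 to 20 rows; each row is the pose to reach, as a shift and turn from the pose measured when the call began, along the tool's axes at that moment; what a row does not reach only later rows make up. A row lasts 1/10 s, in which the tool goes at most 50 mm and 8.59 degrees, less where a joint would pass 70% of its speed; a pose out of reach is approached as far as the arm can. A call with a gripper value outside its range is refused whole. OPENING is the opening, from -1 (shut) to 1 (fully open), set as the call begins (- or left out, the last holds). The fingers move at their own pace and stop on an object; FORCE is the grip in N (left out, the last holds). Time passes only in rows, so rows that repeat a pose let the fingers close. It gives the time, the measured TCP pose, the force and the opening at its end, in the units of the state.
- r.get_state(): the state, without advancing time (a new reading comes with each control period).
- r.snapshot(name): name is "scene" or "top"; returns a dict with "frame" (400x640x3 uint8, red, green, blue), "intrinsics" (3x3 intrinsics, pixels), "D" ([k1, k2, p1, p2, k3] as OpenCV has them; the pictures are not rectified), "world_to_cam" (4x4, takes a point from world to camera coordinates). Camera axes: x right, y up, looking along -z (the intrinsics and any distortion apply to the point x, -y, -z); pixel columns grow to the right and rows downward; lengths in mm; the calibration is good to about 2 mm. A picture is of the moment at which its call begins. There is no depth.
- r.sign_off(): hands the job in, once; it reports no verdict.
Trained networks look in a picture, given as the dict that the camera call returned (one of the last four; its "shot" number tells which), for a name from the list of things; names that differ only in an ending like _2 or _b are one class to them, and where a whole thing is asked for, a point or a joint stands for the part that bears it (a point fixed in the world has none). Each returns a list of dicts, best first, with "confidence" (0 to 1); they miss things now and then, are a little off and sometimes report something else, mostly with a low value. They report only what shows in the picture. A call takes as long as a camera call. They do not tell look-alikes from the thing itself.
- r.recognise(picture, name): "rect" ([left, top, width, height] in pixels, round what is visible of it).
- r.silhouettes(picture, name): "mask" (400x640 bool, what is visible of it) and "rect" ([left, top, width, height] in pixels, round what is visible of it).
- r.pinpoint(picture, name): "position" ([row, column] in pixels: a listed point, or the origin of a listed thing).
The state is a dict: "time_s": time; "joint_positions": joint angles; "qd": joint speeds; "tau": joint torques, N m; "ee_pos": TCP position; "orientation": TCP orientation; "force": force on the tool from outside, world axes, zero at the start; "torque": the same for the moment, N m; "gripper_width": finger opening in mm.
Only numpy, scipy, OpenCV 4.12 (cv2) and the standard library are available. Lean on these libraries where they do the work, as an engineer would, in place of code of your own. Each camera call takes 0.05 s, during which the arm holds its last target.

TASK

The square wooden bat on the banding wheel is riding on top of the wheel's two pins instead of sitting over them. Do not pick the bat up: with the fingertips or the outside of the fingers, nudge it sideways by its edges until both of its holes drop over the two pins and it lies flat on the wheel head. A damp clay pot stands on the bat: keep it standing in the middle without touching it, and leave the things round the wheel where they are.

Things in the scene. Friction and masses are not known exactly. Their poses are not given: they have to be found in the camera images.
- head (a point): Centre of the top face of the wheel's round aluminium head: 150 mm across, its top 80 mm above the table, on a dark green foot 170 mm across. The wheel is heavy and its lock screw is done up, so nothing of it moves or turns. z is up, x runs from pin_a to pin_b. Place and yaw of the wheel vary.
- pin_a (a point): Foot of the first steel pin, level with the head's top face, at x = -55 mm in the head's frame. Both pins are 10 mm thick, stand 8 mm above the head and have hemispherical ends, so a hole within about 3 mm of its pin slides down over it.
- pin_b (a point): Foot of the second steel pin, at x = +55 mm in the head's frame.
- bat_mid (a point): Centre (half-way up) of the bat: loose wooden square, 160 x 160 x 12 mm, corner radius 14 mm, about 0.3 kg; sides parallel to its x and y, x from hole_a to hole_b, z up. Starts on the pin tops, leaning a little onto the head, 12 to 24 mm too far along the head's +x, up to 15 mm off in y, 0.13 rad in yaw. In place: 6 mm straight above head, axes parallel.
- hole_a (a point): Centre of the round through-hole (12 mm) at the underside of the bat, at x = -55 mm in the bat's frame; it belongs over pin_a.
- hole_b (a point): Centre of the through-slot (18 mm long along the bat's x, 12 mm wide) at the underside of the bat, at x = +55 mm in the bat's frame; it belongs over pin_b.
- pot_mid (a point): Centre (half-way up) of the dark brown clay pot, 64 mm across and 70 mm high, standing loose on the middle of the bat, within 12 mm of its centre.
- slip_jar: Bystander: cream jar with a green cap, 58 mm across, 75 mm high, loose; origin at the centre of its underside.
- ring_cutter: Bystander: steel ring cutter, 66 mm across, 26 mm high, loose; origin at the centre of its underside.
- wood_rib: Bystander: oval wooden rib, 40 x 89 x 8 mm, lying loose; origin at the centre of its underside.
- loop_tool: Bystander: loop trimming tool with a wooden handle, 173 mm long, 14 mm high, lying loose; origin at the centre of its underside.
Things that resemble listed ones, but are neither listed nor needed, are in the scene too. There is more than one size of the part that bears head; the job needs the larger.

How it is judged (in metres and radians):
At the end, for the whole second after the job is handed in: Both holes are down over their pins (underside within 2 mm of the head's face at each hole, hole_a within 3 mm and the slot hole_b within 6 mm of its pin's axis), the bat is flat within 0.02 rad, and the pot stands upright within 25 mm of the bat's centre (z of each of hole_a, hole_b in the frame of head below 0.002 m and horizontal distance between hole_a and pin_a below 0.003 m and horizontal distance between hole_b and pin_b below 0.006 m and angle between bat_mid's own z axis and vertical below 0.02 rad and horizontal distance between pot_mid and bat_mid below 0.025 m and angle between pot_mid's own z axis and vertical below 0.08 rad); the robot touches nothing.
It fails at once if the bat is lifted or carried: its centre rises more than 12 mm above where it lies when level on the pin tops (z of bat_mid in the frame of head above 0.026 m).
It fails at once if the bat is tipped up by more than 0.2 rad (angle between bat_mid's own z axis and vertical above 0.2 rad).
It fails at once if the robot touches the pot (contact force between any of the fingers, the arm and pot above 0.3 N).
It fails at once if the pot slides more than 30 mm from the bat's centre or tips over (horizontal distance between pot_mid and bat_mid above 0.03 m or angle between pot_mid's own z axis and vertical above 0.3 rad).
It fails at once if a bystander is shifted by more than 20 mm (distance of any of slip_jar, ring_cutter, wood_rib, loop_tool from where it was at the start of the episode above 0.02 m).
It also fails if it takes over 48 s, if anything falls off the work surface, if the arm or the gripper's body presses on something with over 40 N, if the wrist force passes 120 N, or if a joint passes its speed limit or range.

## Working session

There is one attempt and no reset: what is moved stays moved. The work goes in short steps, Python scripts to look and compute and a shell command to move; the robot and the scene stay as the last step left them, time stands still between calls to the robot, and variables do not carry over. Pictures are saved under pics/ and viewed, and the job is handed in when it is done.

```bash
mkdir -p pics; ls
cat > h.py <<'E'
import numpy as np, cv2
from workcell import r
def save(p,name): cv2.imwrite('pics/'+name,cv2.cvtColor(p['frame'],cv2.COLOR_RGB2BGR))
E
python3 - <<'E'
from h import *
print(r.get_state())
for c in ('scene','top'):
    p=r.snapshot(c); save(p,c+'0.png'); print(c,p['intrinsics'],p['D'],p['world_to_cam'])
    for n in ['head','pin_a','pin_b','bat_mid','hole_a','hole_b','pot_mid','slip_jar','ring_cutter','wood_rib','loop_tool']:
        print(n,[(np.round(d['position'],1).tolist(),round(d['confidence'],2)) for d in r.pinpoint(p,n)])
E
```

```text
pics
{'time_s': 0.0, 'joint_positions': array([ 1.57961034e+00,  3.85551593e-01,  6.65829392e-03, -5.13212101e-04,
       -1.19399846e+00, -2.58649948e-01]), 'qd': array([-0.00034531,  0.00151643,  0.00171801,  0.00124801, -0.00129442,
       -0.00014354]), 'tau': array([ 3.77306324e-04, -3.92284799e+01,  1.88399041e+01,  4.18596670e+00,
       -4.51592627e-03,  9.28195590e-06]), 'ee_pos': array([154.41055549, 605.41944429, 403.63477372]), 'orientation': array([ 1.60571198,  1.56864729, -1.78590594]), 'force': array([ 0.49949184,  0.16028544, -0.17286728]), 'torque': array([0.03257337, 0.0368519 , 0.01656845]), 'gripper_width': 85.39540593471499}
scene [[373.17628103   0.         323.34472503]
 [  0.         373.17628103 198.62452345]
 [  0.           0.           1.        ]] [-0.01621736  0.          0.          0.          0.        ] [[-7.47090924e-01 -6.64651231e-01  9.68978792e-03  2.76092134e+02]
 [ 3.30669821e-01 -3.58959740e-01  8.72814628e-01 -2.64015465e+02]
 [-5.76639073e-01  6.55276007e-01  4.87955668e-01 -6.45746135e+02]
 [ 0.00000000e+00  0.00000000e+00  0.00000000e+00
[... 1074 characters left out ...]
4e+03]
 [ 0.00000000e+00  0.00000000e+00  0.00000000e+00  1.00000000e+00]]
head [([197.5, 248.5], 0.88)]
pin_a [([186.9, 248.0], 0.78), ([208.7, 250.6], 0.65), ([215.2, 342.6], 0.64), ([185.9, 417.0], 0.54)]
pin_b [([186.9, 248.0], 0.78), ([208.7, 250.6], 0.65), ([215.2, 342.6], 0.64), ([185.9, 417.0], 0.54)]
bat_mid [([186.2, 343.9], 0.86), ([187.1, 415.4], 0.72)]
hole_a [([168.8, 342.3], 0.97), ([212.3, 345.6], 0.85), ([219.7, 435.8], 0.64)]
hole_b [([168.8, 342.3], 0.97), ([212.3, 345.6], 0.85), ([219.7, 435.8], 0.64)]
pot_mid [([177.2, 346.2], 0.59)]
slip_jar [([221.5, 434.1], 0.64)]
ring_cutter [([226.4, 405.1], 0.42)]
wood_rib [([188.4, 416.7], 0.59)]
loop_tool [([212.9, 197.2], 0.48)]
```

Run:
```python
import cv2
t=cv2.imread('pics/top0.png')[120:280,190:490]; cv2.imwrite('pics/top0c.png',cv2.resize(t,None,fx=2.66,fy=2.66,interpolation=cv2.INTER_CUBIC))
t=cv2.imread('pics/scene0.png')[120:300,230:470]; cv2.imwrite('pics/scene0c.png',cv2.resize(t,None,fx=3.3,fy=3.3,interpolation=cv2.INTER_CUBIC))
```

```text
(no output)
```

View pics/top0.png

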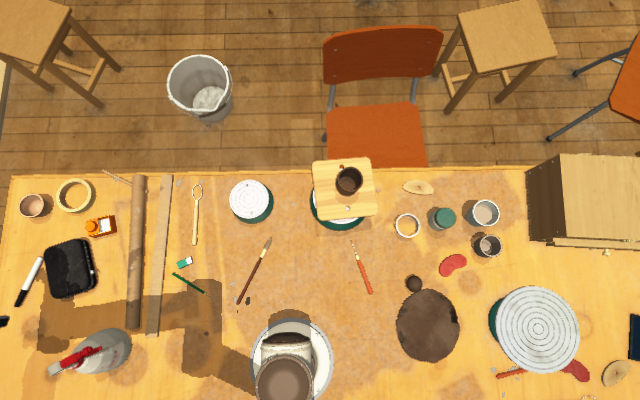

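View pics/top0c.png

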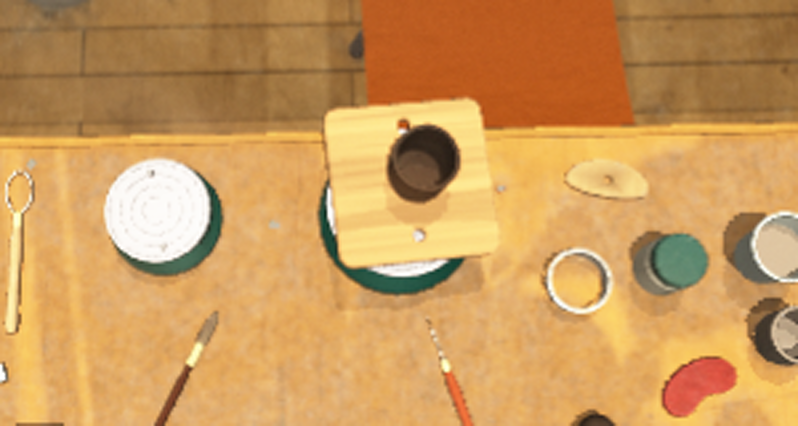

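View pics/scene0.png

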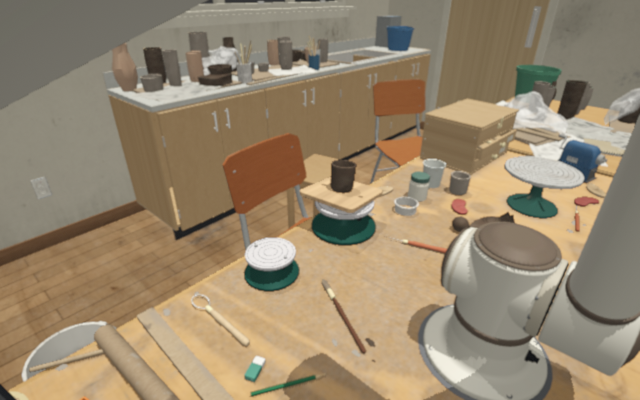

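View pics/scene0c.png

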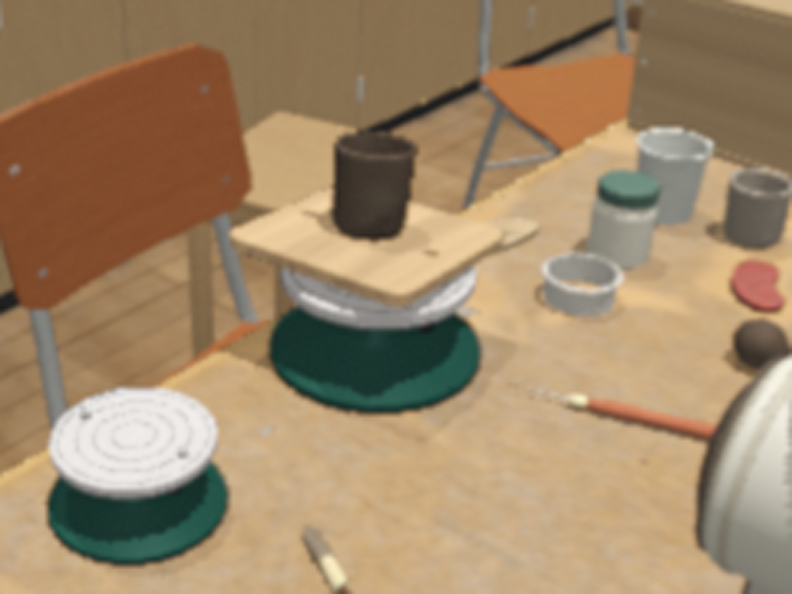

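```bash
cat >> h.py <<'E'
def ray(p,px):
    u=cv2.undistortPoints(np.array([[px]],float),p['intrinsics'],np.array(p['D'],float))[0,0]
    W=p['world_to_cam'];R=W[:3,:3];t=W[:3,3]
    d=R.T@np.array([u[0],-u[1],-1.]);o=-R.T@t
    return o,d
def at(p,px,z):   # px=(col,row)
    o,d=ray(p,px);return (o+d*(z-o[2])/d[2])[:2]
def proj(p,P):
    W=p['world_to_cam'];P=np.atleast_2d(P).astype(float)
    c=P@W[:3,:3].T+W[:3,3];c=c*[1,-1,-1]
    return cv2.projectPoints(c,np.zeros(3),np.zeros(3),p['intrinsics'],np.array(p['D'],float))[0][:,0]
E
cat > m.py <<'E'
from h import *
import sys
tag=sys.argv[1]
for c in ('top','scene'):
    p=r.snapshot(c); save(p,f'{c}_{tag}.png'); f=p['frame'].astype(int)
    np.savez(f'{c}_{tag}.npz',frame=p['frame'],intrinsics=p['intrinsics'],D=p['D'],world_to_cam=p['world_to_cam'])
    for n,z in [('head',80),('pin_a',80),('bat_mid',94),('hole_a',88),('pot_mid',135)]:
        for d in r.pinpoint(p,n): print(c,n,np.round(d['position'],1),round(d['confidence'],2),np.round(at(p,d['position'][::-1],z),1))
    for n in ('head','bat_mid','pot_mid'):
        for k,d in enumerate(r.silhouettes(p,n)):
            print(c,n,'sil',d['rect'],round(d['confidence'],2)); cv2.imwrite(f'pics/mask_{c}_{n}_{k}_{tag}.png',d['mask'].astype(np.uint8)*255)
E
python3 m.py 1
python3 - <<'E'
import numpy as np
from h import *
p=dict(np.load('top_1.npz'))
for n,z,px in [('slip',0,(434,221)),('ring',0,(405,226)),('rib',0,(416.7,188.4)),('tabledge',0,(250,170)),('tabledge',0,(400,166)),('needle',0,(352,242)),('chairtop?',0,(427,110))]: print(n,at(p,px,z))
E
```

```text
top head [199.  249.1] 0.65 [416.1 103.7]
top pin_a [212.9 345.7] 0.89 [ 374. -150.]
top pin_a [184.3 247.9] 0.75 [456.  107.7]
top pin_a [209.8 255.3] 0.72 [386.9  86.9]
top bat_mid [185.9 344.6] 0.77 [ 443.4 -148.5]
top bat_mid [212.9 346. ] 0.16 [ 371.8 -149.8]
top hole_a [210.9 344.4] 0.84 [ 378.  -146.2]
top hole_a [169.8 340.9] 0.74 [ 489.  -140.5]
top pot_mid [179.4 351.5] 0.9 [ 450.6 -163.7]
top head sil [228.5, 179.1, 42.5, 43.4] 0.85
top head sil [312.7, 192.3, 50.8, 37.1] 0.72
top head sil [309.3, 156.9, 66.4, 64.7] 0.62
top head sil [428.4, 208.5, 27.2, 22.5] 0.35
top bat_mid sil [309.5, 157.0, 65.4, 64.8] 0.83
top pot_mid sil [336.8, 166.9, 24.9, 31.2] 0.7
top pot_mid sil [404.5, 180.6, 24.9, 15.3] 0.17
scene head [252.6 272.3] 0.75 [395.7 126.7]
scene head [201.  341.2] 0.71 [ 427. -131.]
scene head [198.8 422.2] 0.22 [ 281.7 -280.2]
scene pin_a [205.4 363.7] 0.83 [ 372.2 -151.6]
scene pin_a [257.9 286.7] 0.65 [361.8 118.9]
scene pin_a [245.2 256.6] 0.62 [438.5 131.9]
scene pin_a [198.  358.6] 0.55 [ 404.1 -173.2]
scene bat_mid [195.3 342.1] 0.81 [ 428.4 -135.5]
scene hole_a [199.9 360.1] 0.97 [ 387.1 -156.1]
scene hole_a [188.8 323.9] 0.89 [ 492.7 -139.4]
scene pot_mid [174.8 340.4] 0.8 [ 453.6 -157.4]
scene head sil [243.6, 239.8, 56.1, 50.5] 0.8
scene head sil [310.2, 203.1, 65.8, 42.4] 0.75
scene bat_mid sil [301.0, 180.1, 81.8, 33.1] 0.74
scene pot_mid sil [330.5, 158.2, 26.6, 37.7] 0.78
slip [ 358.59028121 -403.45598796]
ring [ 346.03453689 -320.9190673 ]
rib [ 453.52533302 -361.67896307]
tabledge [517.50745115 117.43307632]
tabledge [ 521.11562699 -318.02342349]
needle [ 304.25447361 -170.33733084]
chairtop? [ 693.60361302 -409.82991621]
```

Run:
```python
import cv2
t=cv2.imread('pics/top_1.png')[145:240,300:390]; cv2.imwrite('pics/top1z.png',cv2.resize(t,None,fx=6.3,fy=6.3,interpolation=cv2.INTER_CUBIC))
t=cv2.imread('pics/scene_1.png')[170:250,295:400]; cv2.imwrite('pics/scene1z.png',cv2.resize(t,None,fx=7.4,fy=7.4,interpolation=cv2.INTER_CUBIC))
```

```text
(no output)
```

View pics/top1z.png

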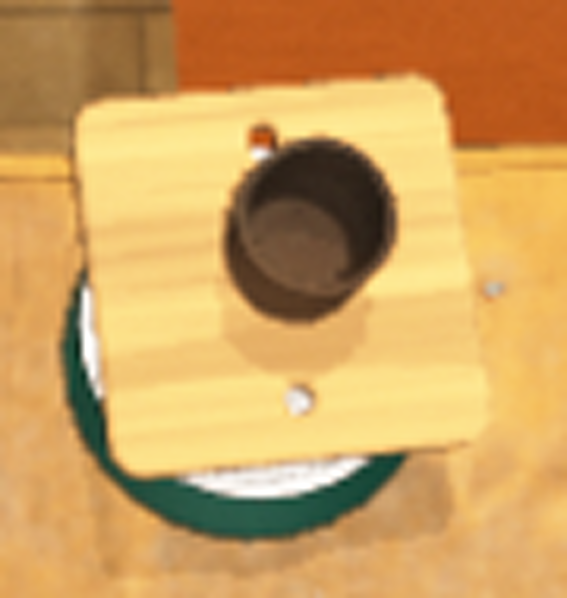

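View pics/scene1z.png

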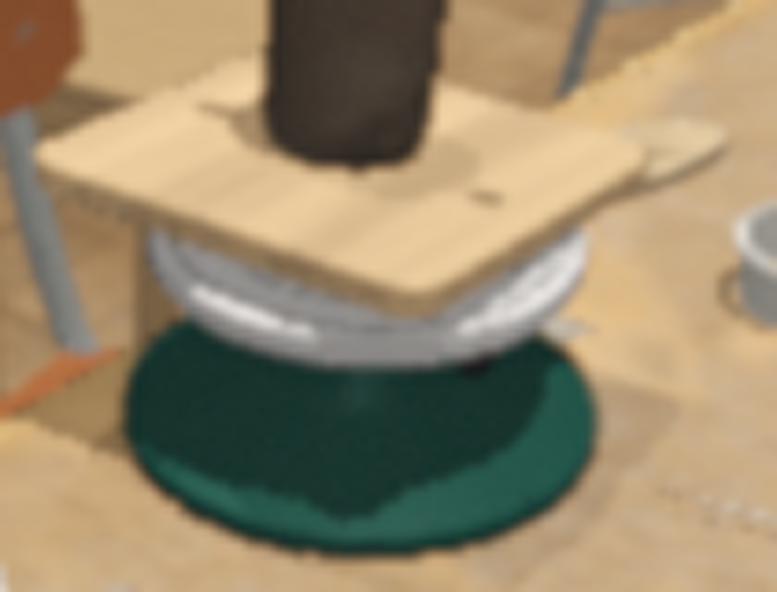

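```bash
cat > fit.py <<'E'
from h import *
from scipy.optimize import least_squares
from scipy.spatial.transform import Rotation as Ro
T=dict(np.load('top_1.npz'));S=dict(np.load('scene_1.npz'))
cv=lambda pts,s,o:(np.array(pts,float)+.5)/s-.5+np.array(o)
t=lambda *p:cv(p,6.3,(300,145)); s=lambda *p:cv(p,7.4,(295,170))
# sides: +x far, +y image-left
E={('T','+y'):t((76,150),(85,250),(95,350),(108,430)),('T','+x'):t((110,97),(250,88),(400,76)),
('T','-y'):t((448,130),(462,250),(478,350),(486,400)),('T','-x'):t((150,472),(300,460),(450,441)),
('S','+y'):s((100,180),(200,222),(300,258)),('S','-x'):s((480,258),(560,210),(610,178)),
('S','+x'):s((90,125),(150,98),(220,70)),('S','-y'):s((450,95),(520,115),(590,138))}
H=[(T,t((299,400))[0],-55),(S,s((486,196))[0],-55)]
P={'T':T,'S':S}
seg={'+x':[(80,-66),(80,66)],'-x':[(-80,-66),(-80,66)],'+y':[(-66,80),(66,80)],'-y':[(-66,-80),(66,-80)]}
def res(q,w=False):
    R=Ro.from_euler('ZYX',q[3:6]).as_matrix(); out=[]
    W=lambda x,y,z:R@[x,y,z]+q[:3]
    for (c,k),pts in E.items():
        a,b=proj(P[c],[W(*seg[k][0],6),W(*seg[k][1],6)]); n=np.array([-(b-a)[1],(b-a)[0]]);n/=np.linalg.norm(n)
        out+=list((pts-a)@n)
        if w: print(c,k,np.round((pts-a)@n,2))
    for p,px,x in H:
        out+=list((proj(p,W(x,0,6))[0]-px)*.7)
    return np.array(out)
f=least_squares(res,[443,-148,95,0,0,0],loss='soft_l1',x_scale=[10,10,10,.1,.1,.1]);q=f.x
print('bat',np.round(q,3),'rms',np.sqrt(np.mean(f.fun**2)));res(q,True)
R=Ro.from_euler('ZYX',q[3:6]).as_matrix();print('z axis',R[:,2],'hole_a',R@[-55,0,-6]+q[:3],'hole_b',R@[55,0,-6]+q[:3])
# circles: head r75 z80 ; foot r85 z0
def cres(v,p,pts,r_,z): return [np.hypot(*(at(p,x,z)-v))-r_ for x in pts]
hp=t((83,300),(90,340),(100,385),(200,485),(250,497),(300,490),(360,462),(262,153))
fp=t((65,350),(75,410),(95,450),(130,490),(180,522),(250,538),(320,528),(400,465))
fs=s((130,420),(150,470),(200,515),(280,545),(370,553),(460,540),(530,510),(580,460),(597,415))
hs=s((150,240),(587,245))
for n,p,pts,r_,z in [('headT',T,hp,75,80),('footT',T,fp,85,0),('footS',S,fs,85,0),('footT8',T,fp,85,8)]:
    g=least_squares(cres,[425,-140],args=(p,pts,r_,z));print(n,np.round(g.x,1),np.round(g.fun,1))
E
python3 fit.py
```

```text
bat [ 4.39045e+02 -1.45242e+02  9.34150e+01  9.50000e-02  2.30000e-02
  1.23000e-01] rms 0.4129203243303531
T +y [ 0.57  0.19 -0.04  0.57]
T +x [-0.33 -0.48 -0.27]
T -y [ 0.21 -0.46 -0.34 -0.28]
T -x [-0.08 -0.41  0.36]
S +y [ 0.42 -0.57 -0.8 ]
S -x [0.19 0.52 0.97]
S +x [0.07 0.39 0.33]
S -y [-0.25 -0.16 -0.45]
z axis [ 0.03452231 -0.12019054  0.99215041] hole_a [ 384.10037275 -149.73284509   88.73491695] hole_b [ 493.57565756 -139.30796664   86.18856169]
headT [ 421.7 -139.9] [ 1.  -1.8 -1.   0.3  0.6 -1.1 -2.4 -2.9]
footT [ 423.7 -139.7] [ 0.  -0.  -0.3 -0.4 -0.1  0.3  0.9 -1.1]
footS [ 429.8 -145.4] [-3.5 -1.8  1.2  2.3  1.3 -0.6 -2.3 -2.7  0.7]
footT8 [ 422.9 -139.6] [-0.3 -0.2 -0.3 -0.3  0.1  0.4  0.9 -1.5]
```

```bash
cat > fit2.py <<'E'
exec(open('fit.py').read().split("f=least_squares")[0])
from scipy.ndimage import map_coordinates
import sys
def edge(p,a,b,n=25,w=3.0,exclude=None):
    """subpixel edge points near projected segment a-b"""
    g=p['frame'].astype(float); d=(b-a)/np.linalg.norm(b-a); nn=np.array([-d[1],d[0]]);out=[]
    ss=np.arange(-w,w+.01,.1)
    for u in np.linspace(.02,.98,n):
        c=a+u*(b-a); pts=c+ss[:,None]*nn
        pr=np.stack([map_coordinates(g[...,k],[pts[:,1],pts[:,0]],order=1) for k in range(3)])
        gr=np.linalg.norm(np.gradient(pr,axis=1),axis=0); gr=np.convolve(gr,np.ones(7)/7,'same'); gr[:4]=gr[-4:]=0
        i=gr.argmax()
        if 5<i<len(ss)-6 and gr[i]>1.0: out.append(c+ss[i]*nn)
    return np.array(out)
# model: v=[hx,hy,psi,  dx,dy,dyaw, tilt, pitchfree,  z, camT(3), camS(3)]
def pose(v):
    psi=v[2]; A=Ro.from_euler('ZYX',[psi,v[7],v[6]])   # tilt about pin line
    R=(A*Ro.from_euler('Z',v[5])).as_matrix()
    nz=R[:,2]; base=np.array([v[0],v[1],88.])
    c=base+A.as_matrix()@np.array([v[3],v[4],6.])
    return R,c
HT=t((83,300),(90,340),(100,385),(200,485),(250,497),(300,490),(360,462),(262,153))
FT=t((65,350),(75,410),(95,450),(130,490),(180,522),(250,538),(320,528),(400,465))
FS=s((130,420),(150,470),(200,515),(280,545),(370,553),(460,540),(530,510),(580,460),(597,415))
def res2(v,E,full=False):
    R,c=pose(v);out=[];W=lambda x,y,z:R@[x,y,z]+c
    off={'T':v[8:11],'S':v[11:14]}
    for (k1,k),pts in E.items():
        if len(pts)==0: continue
        a,b=proj(P[k1],np.array([W(*seg[k][0],6),W(*seg[k][1],6)])+off[k1]);n=np.array([-(b-a)[1],(b-a)[0]]);n/=np.linalg.norm(n)
        e=(pts-a)@n
        if full: print(k1,k,len(pts),np.round(np.mean(e),2),np.round(np.std(e),2))
        out+=list(e/.4*np.sqrt(4/len(pts)))
    for p,k,px,x in [(T,'T',H[0][1],-55),(S,'S',H[1][1],-55)]:
        out+=list((proj(p,W(x,0,6)+off[k])[0]-px)/.7)
    for p,k,pts,r_,z,sg in [(T,'T',HT,75,80,2.),(T,'T',FT,85,2,3.),(S,'S',FS,85,2,5.)]:
        out+=[(np.hypot(*(at(p,x,z+off[k][2])-off[k][:2]-v[:2]))-r_)/sg/1.5 for x in pts]
    out+=list(v[8:14]/1.5)+[(v[6]-0.105)/.02,v[7]/.01]
    return np.array(out)
v0=np.r_[423,-140,.1,16,-5,0,.105,0,np.zeros(6)]
Ec=E
for it in range(4):
    f=least_squares(res2,v0,args=(Ec,),loss='soft_l1',x_scale=np.r_[5,5,.1,5,5,.1,.05,.02,np.ones(6)]);v=f.x;v0=v
    J=np.linalg.inv(f.jac.T@f.jac)
    print('it',it,np.round(v[:8],3),'sd',np.round(np.sqrt(np.diag(J))[:8],3),'cam',np.round(v[8:],1))
    R,c=pose(v);off={'T':v[8:11],'S':v[11:14]}
    if it==3: break
    Ec={}
    for (k1,k) in E:
        a,b=proj(P[k1],np.array([R@[*seg[k][0],6]+c,R@[*seg[k][1],6]+c])+off[k1])
        Ec[k1,k]=edge(P[k1],a,b)
        if len(Ec[k1,k])>4:
            pp=Ec[k1,k]; vx=cv2.fitLine(pp.astype(np.float32),cv2.DIST_HUBER,0,.01,.01).ravel(); e=abs((pp-vx[2:])@[-vx[1],vx[0]]); Ec[k1,k]=pp[e<.5]
        else: Ec[k1,k]=E[k1,k]
res2(v,Ec,True)
print('bat c',c,'yaw',np.arctan2(R[1,0],R[0,0]),'hole_a',R@[-55,0,-6]+c,'hole_b',R@[55,0,-6]+c)
E
python3 fit2.py
```

```text
it 0 [ 4.23925e+02 -1.39857e+02  2.70000e-01  1.40790e+01 -8.80500e+00
 -1.78000e-01  1.21000e-01  0.00000e+00] sd [2.082 1.866 0.096 1.653 1.975 0.097 0.006 0.01 ] cam [-1.2 -0.3 -1.4  1.2  0.3 -0.1]
it 1 [ 4.23583e+02 -1.40125e+02  2.26000e-01  1.26970e+01 -8.01200e+00
 -1.37000e-01  1.02000e-01  0.00000e+00] sd [1.945 1.854 0.111 1.662 1.994 0.113 0.005 0.01 ] cam [-0.9  0.  -0.6  0.9 -0.   1.1]
it 2 [ 4.23614e+02 -1.40089e+02  2.19000e-01  1.28470e+01 -8.36700e+00
 -1.25000e-01  1.02000e-01 -0.00000e+00] sd [1.952 1.853 0.111 1.68  2.002 0.112 0.005 0.01 ] cam [-0.9 -0.  -0.8  0.9  0.   1. ]
it 3 [ 4.23566e+02 -1.40118e+02  2.22000e-01  1.28970e+01 -8.41100e+00
 -1.27000e-01  1.02000e-01 -0.00000e+00] sd [1.927 1.85  0.111 1.684 2.008 0.113 0.005 0.01 ] cam [-0.8  0.  -0.8  0.8 -0.   1. ]
T +y 7 0.05 0.5
T +x 24 -0.04 0.28
T -y 20 -0.13 0.28
T -x 17 0.02 0.49
S +y 25 -0.06 0.14
S -x 24 -0.02 0.14
S +x 23 0.03 0.3
S -y 12 0.05 0.25
bat c [ 438.12414933 -146.0332535    93.11467387] yaw 0.09612256147863052 hole_a [ 383.24829747 -150.717006     87.85127717] hole_b [ 492.73150335 -140.16066784   86.44012333]
```

```bash
cat > tool.py <<'E'
from h import *
import sys
from scipy.spatial.transform import Rotation as Ro
def shift(target,yaw_dir):
    """target TCP world mm, yaw_dir: desired heading of tool y (mod pi). prints cm shift in tool axes and turn"""
    s=r.get_state();R=Ro.from_euler('xyz',s['orientation']).as_matrix()
    d=R.T@(np.array(target,float)-s['ee_pos'])/10
    h=np.arctan2(R[1,1],R[0,1]); dh=(yaw_dir-h+np.pi/2)%np.pi-np.pi/2
    # tool x points down -> +turn about tool x lowers heading
    print('t',round(s['time_s'],2),'ee',np.round(s['ee_pos'],1),'y-heading',round(h,3),'j6',np.round(s['joint_positions'][[0,5]],2),'F',np.round(s['force'],1))
    print('axes x,y,z:',np.round(R.T,3).tolist()); print('shift cm',np.round(d,2),'turn',round(-dh,3),'alt',round(-dh-np.sign(-dh)*np.pi,3))
if __name__=='__main__': shift(list(map(float,sys.argv[1:4])),float(sys.argv[4]))
E
python3 tool.py 590 -131 340 0.1
```

```text
t 2.1 ee [154.5 605.6 404.7] y-heading -1.821 j6 [ 1.58 -0.26] F [-0.2  0.4  0.1]
axes x,y,z: [[0.0, -0.0, -1.0], [-0.247, -0.969, 0.0], [-0.969, 0.247, -0.0]]
shift cm [  6.48  60.61 -60.41] turn 1.221 alt -1.921
```

```bash
R=1; python3 -m inch '[[[0,20,-20,0.4],[0,40,-40,0.8],[0,60.6,-60.4,1.22],[0,60.6,-60.4,1.22],[0,60.6,-60.4,1.22],[0,60.6,-60.4,1.22],[0,60.6,-60.4,1.22],[0,60.6,-60.4,1.22],[0,60.6,-60.4,1.22],[0,60.6,-60.4,1.22],[0,60.6,-60.4,1.22],[0,60.6,-60.4,1.22],[0,60.6,-60.4,1.22],[0,60.6,-60.4,1.22],[0,60.6,-60.4,1.22],[0,60.6,-60.4,1.22],[0,60.6,-60.4,1.22],[0,60.6,-60.4,1.22],[0,60.6,-60.4,1.22],[0,60.6,-60.4,1.22]]]' 1; python3 tool.py 590 -131 247 0.1
```

```text
time_s: 4.1
ee_pos: [589.5, -130.4, 404.6]
orientation: [0.991, 1.57, 2.663]
force: [-0.6, -0.1, -0.9]
gripper_width: 85.2
t 4.1 ee [ 589.5 -130.4  404.6] y-heading -3.04 j6 [0.05 0.05] F [-0.6 -0.1 -0.9]
axes x,y,z: [[-0.001, 0.0, -1.0], [-0.995, -0.101, 0.001], [-0.101, 0.995, 0.0]]
shift cm [15.76 -0.05 -0.07] turn 0.001 alt -3.14
```

```bash
python3 -m inch '[[[5,0,0,0],[10,0,0,0],[14,0,0,0],[15.8,0,0,0],[15.8,0,0,0]]]'
python3 - <<'E'
from h import *
for c,b in (('top',(145,240,290,400)),('scene',(140,250,270,400))):
    p=r.snapshot(c); save(p,c+'2.png'); t=cv2.imread(f'pics/{c}2.png')[b[0]:b[1],b[2]:b[3]]
    cv2.imwrite(f'pics/{c}2z.png',cv2.resize(t,None,fx=5.4,fy=5.4,interpolation=cv2.INTER_CUBIC))
E
```

```text
time_s: 4.6
ee_pos: [588.0, -128.7, 244.0]
orientation: [1.398, 1.564, 3.072]
force: [0.9, -0.1, -0.3]
gripper_width: 85.5
```

View pics/top2z.png

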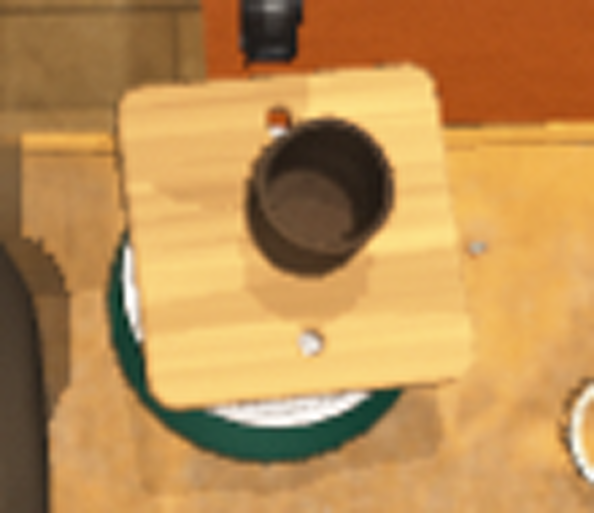

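View pics/scene2z.png

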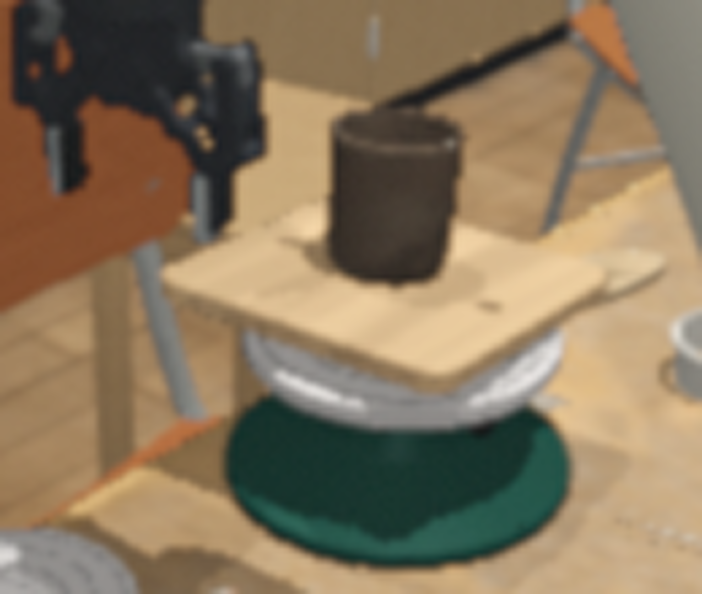

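Run:
```python
from h import *
s=r.get_state();print(s['ee_pos'],s['orientation'])
T=dict(np.load('top_1.npz'));S=dict(np.load('scene_1.npz'))
c=s['ee_pos'][:2]-57*np.array([.995,.1]);print(c)
for z in (71,77,84,90):
    q=[*c,z];q2=[c[0]+14,c[1],z]
    print(z,proj(S,[q,q2])[:,:]*1-[270,140],(proj(S,[q,q2])-[270,140])*5.4,(proj(T,[q,q2])-[290,145])*5.4)
```

```text
[ 589.74695677 -129.18968487  247.84903077] [-1.83136175  1.56983971 -0.15692011]
[ 533.03195677 -134.88968487]
71 [[41.56305228 50.23656029]
 [37.81136841 48.60131741]] [[224.44048232 271.27742559]
 [204.18138942 262.44711401]] [[259.26668172  59.0381715 ]
 [258.45937796  32.59924016]]
77 [[41.55035542 48.26556016]
 [37.78794757 46.64135601]] [[224.37191926 260.63402485]
 [204.05491686 251.86332243]] [[259.80477259  55.46249037]
 [258.99155104  28.88614776]]
84 [[41.53546228 45.95151726]
 [37.7604695  44.34039474]] [[224.29149629 248.13819323]
 [203.90653531 239.43813157]] [[260.4402012   51.2400466 ]
 [259.61997237  24.50157231]]
90 [[41.52262755 43.95547747]
 [37.73678409 42.35574431]] [[224.22218876 237.35957832]
 [203.7786341  228.72101929]] [[260.99153438  47.57647136]
 [260.16520897  20.69744233]]
```

```bash
cp m.py m0.py
cat > look.py <<'E'
from h import *
import sys
tag=sys.argv[1]
for c,b in (('top',(140,240,290,400)),('scene',(145,245,280,390))):
    p=r.snapshot(c); save(p,f'{c}_{tag}.png'); np.savez(f'{c}_{tag}.npz',frame=p['frame'],intrinsics=p['intrinsics'],D=p['D'],world_to_cam=p['world_to_cam'])
    t=cv2.imread(f'pics/{c}_{tag}.png')[b[0]:b[1],b[2]:b[3]]
    z=cv2.resize(t,(int((b[3]-b[2])*5),int((b[1]-b[0])*5)),interpolation=cv2.INTER_CUBIC); cv2.imwrite(f'pics/{c}_{tag}_z.png',z)
    for n,z in [('bat_mid',94),('hole_a',88),('pot_mid',135)]:
        print(c,n,[(np.round(at(p,d['position'][::-1],z),1).tolist(),round(d['confidence'],2)) for d in r.pinpoint(p,n)])
a,b=[cv2.imread(f'pics/{c}_{tag}_z.png') for c in ('top','scene')]
w=max(a.shape[1],b.shape[1]); im=np.vstack([cv2.copyMakeBorder(x,0,0,0,w-x.shape[1],cv2.BORDER_CONSTANT) for x in (a,b)])
cv2.imwrite(f'pics/both_{tag}.png',cv2.resize(im,None,fx=.6,fy=.6,interpolation=cv2.INTER_AREA))
s=r.get_state();print('t',s['time_s'],np.round(s['ee_pos'],1),np.round(s['force'],1))
E
python3 -m inch '[[[0.4,0,0,0],[0.4,0.5,0,0],[0.4,0.8,0,0],[0.4,1.0,0,0],[0.4,1.2,0,0],[0.4,1.4,0,0],[0.4,1.6,0,0],[0.4,1.6,0,0]]]'; python3 -c "
from h import *
print(r.get_state()['ee_pos'],r.get_state()['force'])"; python3 look.py 3
```

```text
time_s: 5.5
ee_pos: [574.1, -130.9, 244.1]
orientation: [-1.748, 1.568, -0.074]
force: [1.9, 0.2, -0.3]
gripper_width: 85.6
[ 574.14692539 -130.85897424  244.1267293 ] [ 1.87483298  0.2006204  -0.27302716]
top bat_mid [([442.6, -151.1], 0.79), ([488.7, -141.8], 0.35)]
top hole_a [([497.7, -134.9], 0.7), ([376.4, -149.3], 0.62)]
top pot_mid [([445.1, -150.1], 0.77)]
scene bat_mid []
scene hole_a [([485.9, -132.0], 0.85), ([391.5, -159.0], 0.73)]
scene pot_mid [([453.4, -159.2], 0.9)]
t 5.9 [ 574.2 -130.8  244. ] [ 3.  -1.4  0.4]
```

View pics/both_3.png

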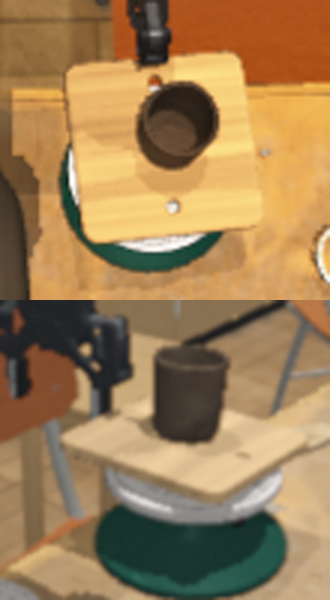

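```bash
python3 -m inch '[[[0,0.2,0,0],[0,0.4,0,0],[0,0.6,0,0],[0,0.8,0,0],[0,0.8,0,0]]]'; python3 look.py 4
```

```text
time_s: 6.4
ee_pos: [565.7, -131.7, 244.0]
orientation: [-1.904, 1.57, -0.23]
force: [1.7, 0.1, 1.5]
gripper_width: 85.4
top bat_mid [([435.6, -150.9], 0.87)]
top hole_a [([372.6, -144.5], 0.75), ([485.7, -141.2], 0.68)]
top pot_mid [([434.4, -154.8], 0.86)]
scene bat_mid [([413.5, -131.7], 0.83)]
scene hole_a [([481.5, -135.3], 0.96), ([380.5, -165.0], 0.66)]
scene pot_mid [([448.6, -154.1], 0.89), ([317.5, -147.0], 0.2)]
t 6.8 [ 565.8 -131.7  243.7] [0.4 1.1 0.6]
```

View pics/both_4.png

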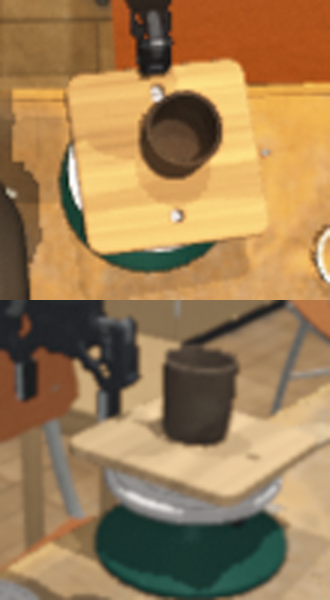

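```bash
cat > track.py <<'E'
src=open('fit2.py').read().split("v0=np.r_")[0]; exec(src)
tag=sys.argv[1]; g=np.array(list(map(float,sys.argv[2:5])))  # guess x y yaw
T=dict(np.load(f'top_{tag}.npz'));S=dict(np.load(f'scene_{tag}.npz'));P={'T':T,'S':S}
off={'T':np.array([-.8,0,-.8]),'S':np.array([.8,0,1.])}
def RR(q): return Ro.from_euler('ZYX',q[3:6]).as_matrix()
def rs(q,E,full=False):
    R=RR(q);out=[]
    for (k1,k),pts in E.items():
        a,b=proj(P[k1],np.array([R@[*seg[k][0],6],R@[*seg[k][1],6]])+q[:3]+off[k1]);n=np.array([-(b-a)[1],(b-a)[0]]);n/=np.linalg.norm(n)
        e=(pts-a)@n; out+=list(e*np.sqrt(20/len(pts))/.4)
        if full: print(k1,k,len(pts),round(e.mean(),2),round(e.std(),2),end=' | ')
    out+=[(q[2]-93)/4,q[4]/.05,(q[5]-.06)/.06]
    return np.array(out)
q=np.r_[g[0],g[1],93,g[2],0,float(sys.argv[5]) if len(sys.argv)>5 else .1]
for it,w in enumerate((4,3,2.5,2.5)):
    R=RR(q);Ec={}
    for (k1,k) in E:
        a,b=proj(P[k1],np.array([R@[*seg[k][0],6],R@[*seg[k][1],6]])+q[:3]+off[k1])
        pp=edge(P[k1],a,b,30,w)
        if len(pp)<6: continue
        vx=cv2.fitLine(pp.astype(np.float32),cv2.DIST_WELSCH,0,.01,.01).ravel(); e=abs((pp-vx[2:])@[-vx[1],vx[0]])
        if (e<.5).sum()>5: Ec[k1,k]=pp[e<.5]
    f=least_squares(rs,q,args=(Ec,),loss='soft_l1',x_scale=[5,5,5,.1,.05,.05]);q=f.x
rs(q,Ec,True);R=RR(q)
print('\nbat',np.round(q,3),'tilt',np.round(R[:2,2],3),'hole_a',np.round(R@[-55,0,-6]+q[:3],1),'hole_b',np.round(R@[55,0,-6]+q[:3],1))
E
python3 track.py 3 438 -146 .096;python3 track.py 4 431 -145 .11
```

```text
T +y 15 0.35 0.21 | T +x 20 -0.17 0.25 | T -y 24 -0.26 0.31 | T -x 19 0.03 0.58 | S +y 30 -0.14 0.18 | S -x 29 0.07 0.12 | S +x 21 0.18 0.33 | S -y 14 0.05 0.23 | 
bat [ 4.37232e+02 -1.46401e+02  9.30280e+01  9.60000e-02  1.30000e-02
  1.02000e-01] tilt [ 0.022 -0.1  ] hole_a [ 382.4 -151.1   87.8] hole_b [ 491.8 -140.5   86.4]
T +y 10 0.08 0.41 | T +x 22 -0.23 0.24 | T -y 21 -0.07 0.27 | T -x 18 0.22 0.28 | S +y 30 -0.07 0.18 | S -x 30 -0.04 0.14 | S +x 23 0.0 0.4 | S -y 9 0.14 0.19 | 
bat [ 4.28933e+02 -1.47743e+02  9.33430e+01  1.26000e-01  8.00000e-03
  1.03000e-01] tilt [ 0.021 -0.101] hole_a [ 374.2 -154.1   87.8] hole_b [ 483.4 -140.2   86.9]
```

```bash
python3 -m inch '[[[0,-1.5,0,0],[-6,-2,0,0],[-12,-2,0,0],[-12,-2,0,0]]]'; python3 tool.py 461 -300 237 1.7
```

```text
time_s: 7.2
ee_pos: [586.4, -129.8, 368.4]
orientation: [-1.859, 1.564, -0.184]
force: [0.4, 0.6, 0.1]
gripper_width: 85.1
t 7.2 ee [ 586.4 -129.8  368.4] y-heading -3.037 j6 [0.05 0.05] F [0.4 0.6 0.1]
axes x,y,z: [[0.007, -0.001, -1.0], [-0.995, -0.104, -0.006], [-0.104, 0.995, -0.002]]
shift cm [ 13.08  14.32 -15.6 ] turn 1.546 alt -1.596
```

```bash
python3 -m inch '[[[0,5,-6,0.15],[0,10,-11,0.3],[0,14.3,-15.6,0.45],[0,14.3,-15.6,0.6],[0,14.3,-15.6,0.75],[0,14.3,-15.6,0.9],[0,14.3,-15.6,1.05],[0,14.3,-15.6,1.2],[0,14.3,-15.6,1.35],[0,14.3,-15.6,1.5],[0,14.3,-15.6,1.55],[5,14.3,-15.6,1.55],[10,14.3,-15.6,1.55],[12.9,14.3,-15.6,1.55],[12.9,14.3,-15.6,1.55]]]'; python3 tool.py 461 -300 237 1.7; python3 look.py 5
```

```text
time_s: 8.7
ee_pos: [459.0, -299.3, 234.1]
orientation: [2.454, 1.565, 2.578]
force: [-0.2, -0.6, -0.6]
gripper_width: 85.4
t 8.7 ee [ 459.  -299.3  234.1] y-heading 1.695 j6 [-0.28 -1.16] F [-0.2 -0.6 -0.6]
axes x,y,z: [[-0.005, 0.003, -1.0], [-0.124, 0.992, 0.004], [0.992, 0.124, -0.004]]
shift cm [-0.29 -0.09  0.18] turn -0.005 alt 3.136
top bat_mid [([351.3, -383.8], 0.23)]
top hole_a [([369.1, -146.4], 0.9)]
top pot_mid []
scene bat_mid [([419.9, -137.0], 0.85)]
scene hole_a [([482.6, -146.5], 0.74), ([375.0, -159.7], 0.58)]
scene pot_mid [([438.0, -150.6], 0.93)]
t 9.1 [ 461.5 -300.1  240.4] [-0.7 -0.3  0.1]
```

View pics/both_5.png

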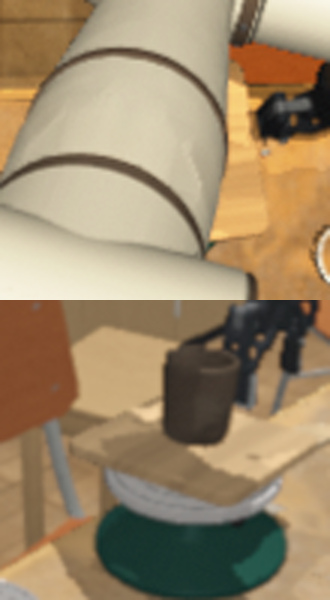

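View pics/scene_5.png

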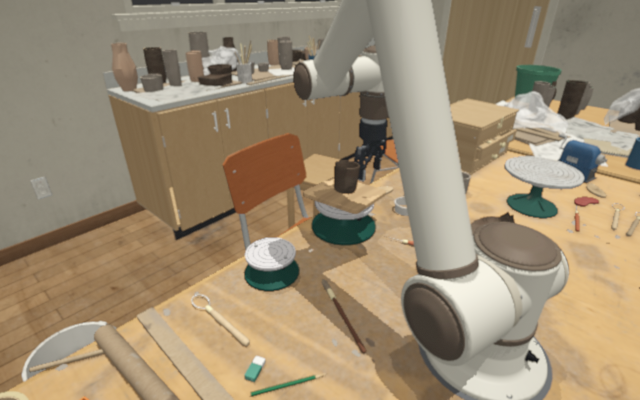

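View pics/top_5.png

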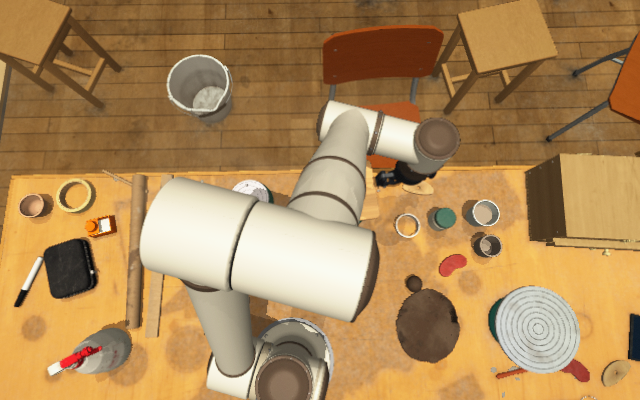

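```bash
python3 -m inch '[[[0.4,0.5,0,0],[0.4,1.0,0,0],[0.4,1.4,0,0],[0.4,1.6,0,0],[0.4,1.8,0,0],[0.4,2.0,0,0],[0.4,2.2,0,0],[0.4,2.4,0,0],[0.4,2.4,0,0]]]'; python3 look.py 6; python3 track.py 6 428 -142 .14
```

```text
time_s: 10.0
ee_pos: [458.9, -276.3, 236.7]
orientation: [-0.356, 1.56, -0.231]
force: [0.2, -2.5, 1.8]
gripper_width: 85.7
top bat_mid [([435.6, -139.1], 0.82)]
top hole_a [([368.6, -145.6], 0.86)]
top pot_mid [([435.1, -148.0], 0.48)]
scene bat_mid [([419.8, -136.4], 0.78)]
scene hole_a [([484.5, -143.1], 0.88), ([371.9, -148.4], 0.66)]
scene pot_mid [([437.3, -151.3], 0.66)]
t 10.4 [ 458.7 -276.3  236.4] [ 1.9 -3.2  3. ]
T +x 7 -0.08 0.26 | T -y 15 0.23 0.3 | T -x 16 -0.36 0.42 | S +y 23 -0.28 0.38 | S -x 13 0.2 0.24 | S +x 22 0.47 0.6 | S -y 8 -0.1 0.21 | 
bat [ 4.29410e+02 -1.41364e+02  9.02170e+01  1.27000e-01 -8.00000e-03
  4.10000e-02] tilt [-0.003 -0.042] hole_a [ 374.9 -148.1   83.8] hole_b [ 484.  -134.1   84.7]
```

View pics/both_6.png

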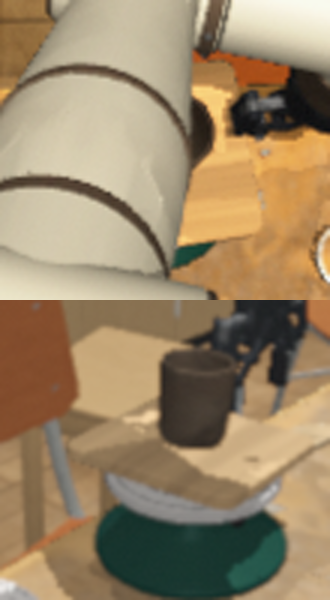

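```bash
python3 -m inch '[[[0,0.1,0,0],[0,0.2,0,0],[0,0.2,0,0],[0,-1.0,0,0],[-4,-3,0,0],[-9,-3,0,0],[-13,-3,0,0]]]'; python3 tool.py 590 -126 365 0.15
```

```text
time_s: 11.1
ee_pos: [460.7, -306.4, 367.6]
orientation: [-0.233, 1.563, -0.109]
force: [0.2, -1.0, 1.4]
gripper_width: 85.3
t 11.1 ee [ 460.7 -306.4  367.6] y-heading 1.695 j6 [-0.29 -1.15] F [ 0.2 -1.   1.4]
axes x,y,z: [[0.008, -0.001, -1.0], [-0.124, 0.992, -0.002], [0.992, 0.124, 0.008]]
shift cm [ 0.34 16.3  15.06] turn 1.545 alt -1.597
```

```bash
python3 -m inch '[[[0,2,5,-0.15],[0,5,10,-0.3],[0,9,15,-0.45],[0,14,15,-0.6],[0,16.3,15,-0.75],[0,16.3,15,-0.9],[0,16.3,15,-1.05],[0,16.3,15,-1.2],[0,16.3,15,-1.35],[0,16.3,15,-1.5],[0,16.3,15,-1.6],[0,16.3,15,-1.6]]]'; python3 look.py 7; python3 track.py 7 428 -141 .14 .05; python3 track.py 7 428 -141 .14 .1
```

```text
time_s: 12.3
ee_pos: [588.9, -126.3, 367.0]
orientation: [-1.669, 1.567, 0.055]
force: [0.2, -0.0, -0.4]
gripper_width: 85.2
top bat_mid [([442.9, -137.5], 0.85)]
top hole_a [([367.0, -145.1], 0.79), ([479.3, -133.0], 0.68)]
top pot_mid [([435.0, -153.3], 0.93)]
scene bat_mid [([414.6, -122.5], 0.91)]
scene hole_a [([479.1, -135.3], 0.92), ([379.5, -156.9], 0.76)]
scene pot_mid [([442.0, -149.2], 0.93)]
t 12.7 [ 589.3 -126.1  368.3] [ 0.1 -0.1 -0.3]
T +y 26 0.2 0.22 | T +x 30 -0.21 0.25 | T -y 22 -0.29 0.27 | T -x 25 0.24 0.26 | S +y 30 -0.03 0.22 | S -x 30 -0.05 0.11 | S +x 26 0.01 0.31 | S -y 11 0.18 0.26 | 
bat [ 4.26968e+02 -1.41046e+02  9.31210e+01  1.43000e-01  1.00000e-02
  1.00000e-01] tilt [ 0.024 -0.097] hole_a [ 372.4 -148.3   87.7] hole_b [ 481.3 -132.6   86.6]
T +y 26 0.2 0.23 | T +x 30 -0.21 0.25 | T -y 22 -0.28 0.27 | T -x 25 0.24 0.26 | S +y 30 -0.03 0.22 | S -x 30 -0.05 0.12 | S +x 26 0.01 0.31 | S -y 11 0.18 0.24 | 
bat [ 4.26962e+02 -1.41044e+02  9.31290e+01  1.43000e-01  1.00000e-02
  1.00000e-01] tilt [ 0.024 -0.097] hole_a [ 372.4 -148.3   87.7] hole_b [ 481.3 -132.6   86.6]
```

View pics/both_7.png

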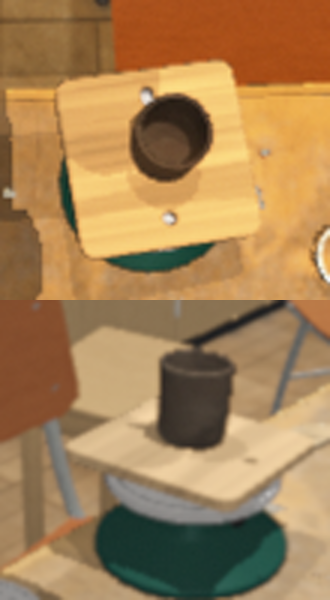

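Run:
```python
import cv2,numpy as np
t=cv2.imread('pics/top_7.png'); a=cv2.resize(t[203:223,335:357],None,fx=18,fy=18,interpolation=cv2.INTER_NEAREST);b=cv2.resize(t[163:183,328:350],None,fx=18,fy=18,interpolation=cv2.INTER_NEAREST)
cv2.imwrite('pics/h7.png',np.hstack([a,b]))
```

```text
(no output)
```

View pics/h7.png

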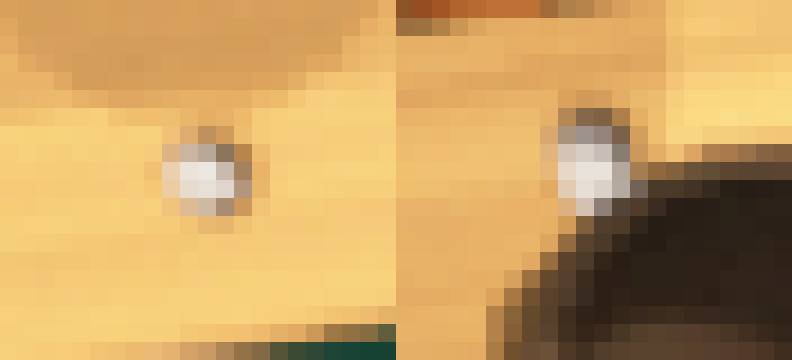

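```bash
python3 tool.py 583 -117 244 0.16
```

```text
t 12.7 ee [ 589.3 -126.1  368.3] y-heading -2.989 j6 [0.06 0.09] F [ 0.1 -0.1 -0.3]
axes x,y,z: [[0.007, -0.001, -1.0], [-0.988, -0.152, -0.007], [-0.152, 0.988, -0.002]]
shift cm [12.43  0.57  1.02] turn -0.007 alt 3.134
```

```bash
python3 -m inch '[[[5,0.3,1,0],[10,0.3,1,0],[12.4,0.5,1.1,0],[12.4,0.9,1.2,0],[12.4,1.4,1.2,0],[12.4,1.8,1.2,0],[12.4,2.1,1.2,0],[12.4,2.4,1.3,0],[12.4,2.6,1.3,0],[12.4,2.8,1.3,0],[12.4,3.0,1.3,0],[12.4,3.0,1.3,0]]]'; python3 look.py 8; python3 track.py 8 424 -141 .15 .05; python3 track.py 8 424 -141 .15 .1
```

```text
time_s: 13.9
ee_pos: [559.0, -117.8, 244.7]
orientation: [-1.813, 1.562, -0.089]
force: [1.7, -0.2, 1.9]
gripper_width: 85.6
top bat_mid [([430.7, -141.3], 0.84)]
top hole_a [([476.8, -133.8], 0.93)]
top pot_mid [([434.2, -150.0], 0.92)]
scene bat_mid [([423.4, -127.4], 0.92)]
scene hole_a [([359.0, -148.3], 0.69), ([374.3, -146.2], 0.67), ([469.8, -130.5], 0.67)]
scene pot_mid [([436.5, -152.8], 0.91)]
t 14.3 [ 558.8 -117.9  244.2] [2.9 0.  1.7]
T +y 23 0.22 0.22 | T +x 22 -0.33 0.27 | T -y 22 -0.19 0.24 | T -x 29 0.14 0.25 | S +y 30 -0.1 0.18 | S -x 30 0.03 0.11 | S +x 24 0.15 0.22 | S -y 11 0.04 0.21 | 
bat [ 4.25043e+02 -1.41223e+02  9.25130e+01  1.49000e-01 -1.10000e-02
  9.20000e-02] tilt [ 0.002 -0.093] hole_a [ 370.6 -148.8   85.9] hole_b [ 479.4 -132.5   87.2]
T +y 23 0.22 0.23 | T +x 23 -0.33 0.26 | T -y 22 -0.19 0.23 | T -x 28 0.16 0.25 | S +y 30 -0.09 0.18 | S -x 30 0.02 0.11 | S +x 24 0.14 0.24 | S -y 10 0.04 0.18 | 
bat [ 4.25029e+02 -1.41243e+02  9.25400e+01  1.48000e-01 -1.10000e-02
  9.10000e-02] tilt [ 0.003 -0.092] hole_a [ 370.6 -148.8   86. ] hole_b [ 479.4 -132.6   87.2]
```

View pics/both_8.png

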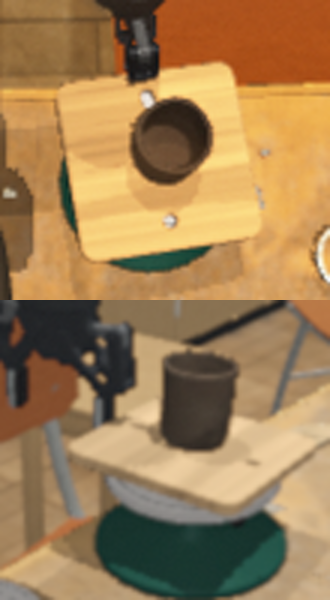

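```bash
python3 -m inch '[[[0,0.1,0,0],[0,0.2,0,0],[0,0.2,0,0]]]'; python3 look.py 9; python3 track.py 9 423 -141 .15 .05
```

```text
time_s: 14.6
ee_pos: [556.5, -118.3, 243.9]
orientation: [-1.827, 1.564, -0.104]
force: [1.3, 0.8, 0.6]
gripper_width: 85.3
top bat_mid [([422.0, -146.3], 0.59)]
top hole_a [([477.3, -133.0], 0.69), ([365.7, -134.4], 0.58)]
top pot_mid [([428.6, -150.0], 0.67)]
scene bat_mid [([410.7, -123.9], 0.77)]
scene hole_a [([470.0, -121.5], 0.76), ([370.8, -146.0], 0.59)]
scene pot_mid [([430.4, -152.3], 0.88), ([412.1, -63.7], 0.16)]
t 15.0 [ 556.5 -118.2  244. ] [ 0.8 -0.   0.1]
T +y 29 0.34 0.25 | T +x 24 -0.27 0.24 | T -y 23 -0.38 0.19 | T -x 28 0.2 0.25 | S +y 30 -0.03 0.17 | S -x 30 0.01 0.19 | S +x 20 0.05 0.26 | S -y 11 0.13 0.26 | 
bat [ 4.22324e+02 -1.41029e+02  9.03100e+01  1.37000e-01 -5.50000e-02
  1.40000e-02] tilt [-0.052 -0.021] hole_a [ 368.2 -148.4   81.3] hole_b [ 477.  -133.4   87.3]
```

View pics/both_9.png

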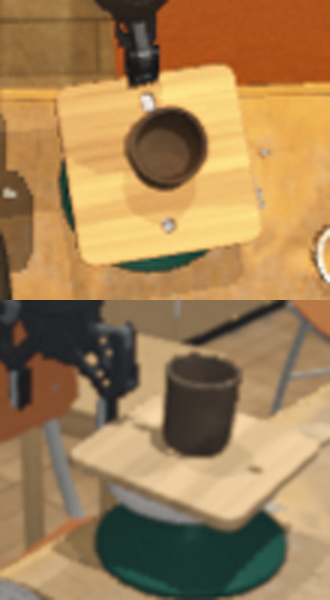

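```bash
python3 -m inch '[[[0,-1.5,0,0],[-6,-2.5,0,0],[-12,-2.5,0,0],[-12,-2.5,0,0]]]'; python3 tool.py 499 -290 243 1.72
```

```text
time_s: 15.4
ee_pos: [581.2, -114.4, 368.9]
orientation: [-1.848, 1.557, -0.123]
force: [0.5, 0.7, -1.0]
gripper_width: 85.5
t 15.4 ee [ 581.2 -114.4  368.9] y-heading -2.988 j6 [0.08 0.07] F [ 0.5  0.7 -1. ]
axes x,y,z: [[0.013, -0.002, -1.0], [-0.988, -0.153, -0.013], [-0.153, 0.988, -0.004]]
shift cm [ 12.51  10.97 -16.05] turn -1.566 alt 1.575
```

```bash
python3 -m inch '[[[0,3,-5,0.15],[0,6,-10,0.3],[0,11,-15,0.45],[0,11,-16,0.6],[0,11,-16,0.75],[0,11,-16,0.9],[0,11,-16,1.05],[0,11,-16,1.2],[0,11,-16,1.35],[0,11,-16,1.5],[0,11,-16,1.58],[5,11,-16,1.58],[10,11,-16,1.58],[12.4,11,-16,1.58],[12.4,11,-16,1.58]]]'; python3 tool.py 499 -290 243 1.72;  python3 look.py 10; python3 track.py 10 422.3 -141 .137 .014
```

```text
time_s: 16.9
ee_pos: [496.8, -289.1, 239.7]
orientation: [0.417, 1.567, 0.561]
force: [-0.5, 0.5, -0.3]
gripper_width: 85.2
t 16.9 ee [ 496.8 -289.1  239.7] y-heading 1.714 j6 [-0.25 -1.18] F [-0.5  0.5 -0.3]
axes x,y,z: [[0.003, 0.002, -1.0], [-0.143, 0.99, 0.001], [0.99, 0.143, 0.003]]
shift cm [-0.33 -0.13  0.21] turn -0.006 alt 3.136
top bat_mid [([424.8, -140.3], 0.66)]
top hole_a [([356.6, -143.9], 0.66)]
top pot_mid []
scene bat_mid [([412.3, -137.0], 0.56)]
scene hole_a [([488.8, -135.4], 0.97), ([360.7, -138.3], 0.83)]
scene pot_mid [([426.6, -155.0], 0.96)]
t 17.3 [ 498.9 -289.6  245.7] [ 1.1 -1.1 -0.6]
T -y 19 0.03 0.2 | S +y 23 -0.07 0.33 | S -x 14 -0.2 0.56 | S +x 25 0.1 0.86 | S -y 12 0.04 0.28 | 
bat [ 4.24033e+02 -1.40046e+02  8.67860e+01  1.41000e-01 -7.70000e-02
 -4.90000e-02] tilt [-0.083  0.038] hole_a [ 370.2 -148.    76.6] hole_b [ 478.8 -132.5   85.1]
```

View pics/both_10.png

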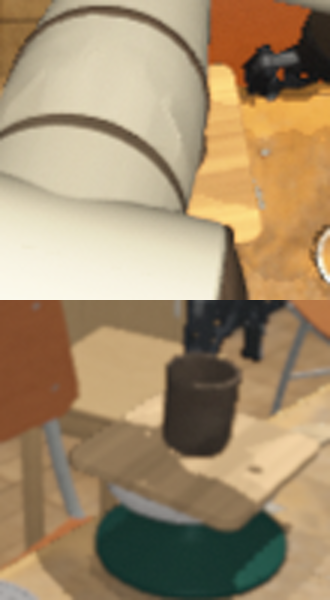

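```bash
python3 -m inch '[[[0.2,0.5,0,0],[0.2,1.0,0,0],[0.2,1.4,0,0],[0.2,1.7,0,0],[0.2,1.9,0,0],[0.2,2.1,0,0],[0.2,2.3,0,0],[0.2,2.5,0,0],[0.2,2.5,0,0]]]';  python3 look.py 11
```

```text
time_s: 18.2
ee_pos: [495.1, -264.7, 243.4]
orientation: [-0.273, 1.555, -0.129]
force: [-0.2, -0.7, 0.7]
gripper_width: 85.5
top bat_mid [([418.7, -140.9], 0.84)]
top hole_a [([367.1, -143.2], 0.85), ([475.1, -121.0], 0.59)]
top pot_mid [([424.8, -143.1], 0.7), ([339.1, -370.6], 0.34)]
scene bat_mid [([409.1, -123.4], 0.65)]
scene hole_a [([465.7, -115.4], 0.89), ([364.2, -143.6], 0.76)]
scene pot_mid [([414.6, -130.9], 0.59)]
t 18.6 [ 495.3 -265.   243.5] [-0.1  0.6  0.3]
```

View pics/both_11.png

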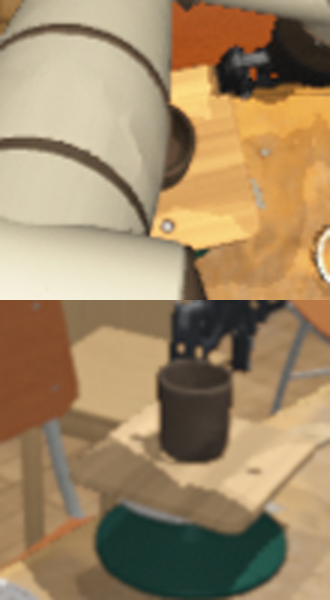

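```bash
python3 -m inch '[[[0,-1.0,0,0],[-4,-2.5,0,0],[-9,-2.5,0,0],[-13,-2.5,0,0]]]'; python3 -m inch '[[[0,2,5,0],[0,5,10,-0.1],[0,9,15,-0.2],[0,14,15,-0.2],[0,16.5,15,-0.2],[0,16.5,15,-0.2]]]'; python3 look.py 12; python3 track.py 12 422.3 -139 .18 .0
```

```text
time_s: 19.0
ee_pos: [496.9, -290.5, 376.1]
orientation: [-0.343, 1.553, -0.199]
force: [1.6, -0.6, -0.3]
gripper_width: 85.5
time_s: 19.6
ee_pos: [622.4, -101.8, 377.3]
orientation: [-0.511, 1.554, -0.162]
force: [-0.8, -0.7, -0.8]
gripper_width: 85.5
top bat_mid [([432.6, -139.8], 0.66)]
top hole_a [([353.8, -138.7], 0.98), ([470.3, -127.2], 0.94)]
top pot_mid [([431.5, -144.8], 0.96)]
scene bat_mid [([374.5, -226.9], 0.72), ([402.9, -108.4], 0.55)]
scene hole_a [([463.3, -110.4], 0.82), ([371.2, -137.1], 0.68)]
scene pot_mid [([426.8, -132.9], 0.84)]
t 20.0 [ 621.6 -107.1  377.6] [-0.   0.3  0.2]
T +y 27 0.3 0.21 | T +x 27 -0.27 0.24 | T -y 21 -0.35 0.23 | T -x 29 0.17 0.25 | S +y 30 -0.03 0.19 | S -x 30 -0.0 0.15 | S +x 30 0.08 0.24 | S -y 11 0.07 0.19 | 
bat [ 4.21144e+02 -1.37487e+02  8.62400e+01  1.88000e-01  6.00000e-03
 -3.00000e-03] tilt [0.005 0.004] hole_a [ 367.1 -147.8   80.6] hole_b [ 475.1 -127.2   79.9]
```

View pics/both_12.png

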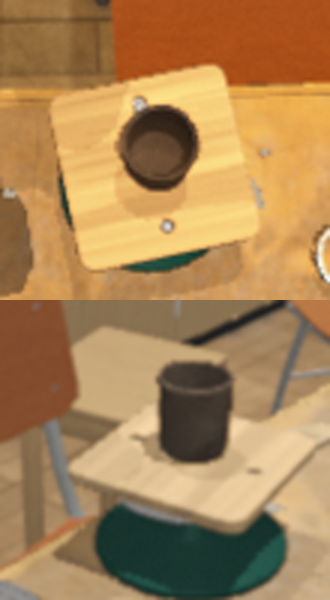

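Run:
```python
from h import *
for c in ('top','scene'):
    p=r.snapshot(c)
    for d in r.pinpoint(p,'pot_mid')[:1]: print(c,'pot',at(p,d['position'][::-1],127))
    for n in ('slip_jar','ring_cutter','wood_rib','loop_tool'): print(c,n,[(np.round(d['position'],1).tolist(),round(d['confidence'],2)) for d in r.pinpoint(p,n)])
a=cv2.imread('pics/top0.png');b=cv2.imread('pics/top_12.png');print('diff right',cv2.absdiff(a,b)[170:260,385:500].mean(),'left',cv2.absdiff(a,b)[170:260,180:280].mean())
print(r.get_state()['force']); r.sign_off()
```

```text
top pot [ 432.34965269 -141.5553888 ]
top slip_jar [([220.0, 436.0], 0.63), ([186.2, 419.1], 0.3)]
top ring_cutter [([230.5, 405.2], 0.43), ([187.1, 342.7], 0.34)]
top wood_rib [([185.9, 419.3], 0.59)]
top loop_tool []
scene pot [ 439.0970899  -153.25119066]
scene slip_jar [([200.6, 419.6], 0.55)]
scene ring_cutter [([200.5, 347.1], 0.73)]
scene wood_rib [([193.4, 381.6], 0.45)]
scene loop_tool [([319.3, 220.7], 0.78)]
diff right 13.53256038647343 left 63.675185185185185
[-0.69522954 -0.48885164 -0.64006262]
the job is handed in; nothing more can be done
```

The bat is down over both pins and lies flat on the wheel head, and I handed the job in at about 20 s of the 48 s allowed. I used the back of an open finger. I pushed the far edge twice toward the robot, with a push on the right edge in between. That dropped hole_a over pin_a. A last push near the far right corner swung the slot over pin_b.

**Bat:** the last two-camera fit gives a tilt of about 0.006 rad. The undersides at the holes come out at 80.6 mm (hole_a) and 79.9 mm (hole_b), against the head's 80 mm. The pins are hidden under the bat, so I judged the seating by the drop and the flatness, not by sight.

**Pot:** it is upright in the last pictures. Its measured distance from the bat's centre disagrees. The top camera gives about 12 mm. Of the scene camera's last two readings, the one just before gives under 10 mm and the very last gives about 24 mm. I take the 24 mm reading as network error, because the picture shows the pot near the middle, but it is just under the 25 mm limit.

**Bystanders:**
- **Slip jar and wood rib:** both were found where they started, to within the networks' noise.
- **Ring cutter:** it is in place in the top view. In the scene view the only match was on the bat and wheel, so that reading does not count.
- **Loop tool:** it is in place in the scene view and was missed in the final top view.
- **Picture difference:** comparing the first and last top pictures left large differences to the left of the wheel (63.7, against 13.5 on the right). I put these down to the arm's shadow but did not check further.

The arm was clear of everything at the end, and the forces were near zero.

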